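Open the red shutter-parts box

TASK

Take the sliding lid off the red parts box: lift it clear of the lip at the box's low front end, slide it out over that lip through its grooves, and lay it flat, handle up, in the middle of the round cork mat. Leave the lid of the blue box where it is, and let go of the red box's lid when it lies on the mat.

Things in the scene. Friction and masses are not known exactly. Their poses are not given: they have to be found in the camera images.
- red_lid_grip (a point): Grip point on the red box's lid: a loose light-wood board 110 (x) x 102 (y) x 5 mm, about 0.1 kg, with a black upright fin handle at its centre, 14 mm thick along x, 36 mm along y, 36 mm tall above the board. The point is on the handle's centreline, 10 mm below its top, 31 mm above the lid's underside. Grip across the 14 mm. z is up when the lid lies flat.
- red_box: Red box fixed to the desk, 126 (x) x 120 (y) x 68 mm; origin under its centre, +x from low front end to back wall. Lid lies on ledges 36 mm up, play 4 mm each side, 3 mm at ends. The front lip (-x end, 5 mm thick) tops the lid's underside by 8 mm; side strips overhanging the lid (12 mm wide) let it rise only 23 mm. It leaves along -x over the lip and is clear of the strips after 121 mm.
- cork_mat: Round cork mat, 180 mm across and 4 mm thick, fixed flat on the desk; origin at the centre of its underside.
- blue_lid_grip (a point): The same point on the lid of the dark blue box, a twin of the red box but for its colour. To be left alone.
There are look-alikes about, which are no part of the job. What is shaped like the red_box but yellow is not meant. Leave any pink look-alike of the part that bears red_lid_grip alone.

How it is judged:
On the way:
1. the red box's lid, raised over the lip, is part-way out through the grooves at the front end (x of red_lid_grip in the frame of red_box between -0.11 and -0.03 m and y of red_lid_grip in the frame of red_box between -0.02 and 0.02 m and z of red_lid_grip in the frame of red_box below 0.105 m), for 0.05 s.
At the end, for the whole second after the job is handed in: The red box's lid lies flat (within about 8 degrees), handle up, on the cork mat with its centre within 25 mm of the mat's centre, released; the blue box's lid is within 15 mm of where it was (horizontal distance between red_lid_grip and cork_mat below 0.025 m and height (world z) of red_lid_grip below 0.042 m and angle between red_lid_grip's own z axis and vertical below 0.15 rad and distance of blue_lid_grip from where it was at the start of the episode below 0.015 m); the robot touches nothing.
It fails at once if the blue box's lid is moved by more than 15 mm (distance of blue_lid_grip from where it was at the start of the episode above 0.015 m).
It also fails if it takes over 45 s, if anything falls off the work surface, if the arm or the gripper's body presses on something with over 40 N, if the wrist force passes 120 N, or if a joint passes its speed limit or range.

ROBOT

A 7-joint arm with a two-finger parallel gripper is mounted at the origin on the work surface. World frame = base frame: x ahead of the robot, y to its left, z up, the work surface at z = 0. Lengths are in m, angles in rad, forces in N, time in s.
With the tool pointing down it reaches from about 0.35 to 0.9 m from the base axis. Payload 8.1 kg.
Tool frame: the origin (TCP) lies on the centre line of the jaws, within the pads' length; the fingertips stand tip_extent ahead of it and the grasp point (between the pads) lies 3 mm ahead of it (tip_extent is the distance from the TCP to the fingertips, in m); z points along the fingers, y is the line along which they close (so a half turn about z gives the same grasp; the last joint's range is limited). The gripper opens to 85 mm and grips with 20 to 120 N. Pads are 22 mm wide; open, the fingers measure 114 mm over their backs; the gripper's body (76 mm by 85 mm) begins 54 mm behind the grasp point. The pads swing forward as they close: fully open they stand 13 mm farther back than shut.
Start: joints at [-1.357, 0.434, 0.025, 1.573, -0.012, 1.134, -0.075], TCP at [0.195, 0.594, 0.253] pointing down, gripper open.
Joint ranges: [-2.62, 2.62], [-0.44, 2.09], [-1.27, 1.32], [0.08, 2.57], [-1.32, 4.46], [0.12, 2], [-2.74, 2.74]. Speed limits (rad/s): [2.22, 2.22, 3.01, 3.01, 3.14, 3.14, 3.14].

INTERFACE

Orientations are given as a rotation vector (axis times angle).
In Python, from station import get_state, camera, job_done, tip_extent gives the robot as it stands. The module is installed in compiled form; this text tells all that it offers.
- The arm moves only by the tool jog_arm, never from a script. Its argument "motion" is a list of rows, each an object with "offset": the shift along the tool's x, y, z normalised to -1 to 1, where 1 is 200 mm, a list of three; "delta_rot": the turn, a rotation vector about the tool's x, y, z normalised to -1 to 1, where 1 is 360 degrees, a list of three; "claw": the opening, from -1 (shut) to 1 (fully open), so that 0 is half open. A call has 1 to 20 rows; each row is the pose to reach, as a shift and turn from the pose commanded when the call began, along the tool's axes at that moment, turning the shorter way round; what a row does not reach only later rows make up. A row lasts 1/12 s, in which the tool goes at most 41.7 mm and 7.16 degrees, less where a joint would pass 70% of its speed; a pose out of reach is approached as far as the arm can. A call with a number of a shift or a turn outside -1 to 1 is refused whole. A call with a gripper value outside its range is refused whole. The fingers move at their own pace and stop on an object; "newtons" is the grip in N (left out, the last holds). Time passes only in rows, so rows that repeat a pose let the fingers close. It gives the time, the measured TCP pose, the force, the opening and the grip force at its end, in the units of the state.
- get_state(): the state, without advancing time (a new reading comes with each control period).
- camera(name): name is "side" or "top"; returns a dict with "pixels" (400x640x3 uint8, blue, green, red), "K" (3x3 intrinsics, pixels), "k1" (the pictures are not rectified: a ray, as slopes to the right and down, at radius r is drawn at 1 + k1 r^2 times it, then the intrinsics apply), "R" (3x3) and "t" (3): a world point X has camera coordinates R X + t. Camera axes: x right, y down, z forward; pixel columns grow to the right and rows downward; lengths in m; the calibration is good to about 2 mm. A picture is of the moment at which its call begins. There is no depth.
- job_done(): hands the job in; it is judged then, once.
The state is a dict: "time_s": time; "joint_positions": joint angles; "dq": joint speeds; "joint_torque": joint torques, N m; "tcp_pos": TCP position; "ee_rot": TCP orientation; "wrist_force": force on the tool from outside, world axes, zero at the start; "ft_torque": the same for the moment, N m; "opening": finger opening in m; "grasp_force": force on a finger pad.
Only numpy, scipy, OpenCV 4.12 (cv2) and the standard library are available. Lean on these libraries where they do the work, as an engineer would, in place of code of your own. Each camera call takes 0.05 s, during which the arm holds its last target. There are 200 camera calls.

## Working session

There is one attempt and no reset: what is moved stays moved. The work goes in short steps, Python scripts to look and compute and a tool call to move; the robot and the scene stay as the last step left them, time stands still between calls to the robot, and variables do not carry over. Pictures are saved under pics/ and viewed, at most 10 in all, crops included, and the job is handed in when it is done.

Besides the shell and the picture viewer there is one more tool, called after ">>>" as name([rows], argument=value, ...), one row to a line, values as JSON. jog_arm: Moves the arm, as the interface text tells. Scaled input: -1 to 1 covers 200 mm each way for a shift and 360 degrees each way for a turn. Its arguments: {"type":"object","properties":{"motion":{"type":"array"},"newtons":{"type":"number"}},"required":["motion"]}

```bash
mkdir -p pics; cat > h.py <<'E'
import numpy as np, cv2
from station import *
from scipy.spatial.transform import Rotation as Ro
def ray(c,uv):
    K=c["K"];p=np.array([(uv[0]-K[0][2])/K[0][0],(uv[1]-K[1][2])/K[1][1]]);q=p.copy()
    for _ in range(20): q=p/(1+c["k1"]*(q@q))
    R=np.array(c["R"]);t=np.array(c["t"])
    d=R.T@np.array([q[0],q[1],1]);return -R.T@t,d/np.linalg.norm(d)
def onz(c,uv,z):
    o,d=ray(c,uv);return o+d*(z-o[2])/d[2]
def two(c1,u1,c2,u2):
    o1,d1=ray(c1,u1);o2,d2=ray(c2,u2)
    s=np.linalg.lstsq(np.c_[d1,-d2],o2-o1,rcond=None)[0]
    a=o1+s[0]*d1;b=o2+s[1]*d2;return (a+b)/2,np.linalg.norm(a-b)
def proj(c,X):
    q=np.array(c["R"])@X+np.array(c["t"]);q=q[:2]/q[2];q=q*(1+c["k1"]*(q@q))
    return np.array([q[0]*c["K"][0][0]+c["K"][0][2],q[1]*c["K"][1][1]+c["K"][1][2]])
E
python3 - <<'E'
from h import *
s=get_state();print({k:np.round(v,3) for k,v in s.items()},tip_extent)
for n in("top","side"):
    c=camera(n);cv2.imwrite(f"pics/{n}0.png",np.array(c["pixels"]));print(n,c["k1"],-np.array(c["R"]).T@c["t"],np.round(c["R"],2).tolist())
E
```

```text
{'time_s': np.float64(0.0), 'joint_positions': array([-1.357,  0.435,  0.025,  1.574, -0.012,  1.134, -0.075]), 'dq': array([ 0.   , -0.   , -0.   , -0.001,  0.   ,  0.   ,  0.001]), 'joint_torque': array([-0.0000e+00, -6.7046e+01,  1.0250e+00, -3.1622e+01,  1.5000e-02,
        1.2000e-02, -0.0000e+00]), 'tcp_pos': array([0.195, 0.593, 0.253]), 'ee_rot': array([-4.960e-01, -3.102e+00,  2.000e-03]), 'wrist_force': array([ 0.416, -0.237,  0.583]), 'ft_torque': array([ 0.046, -0.007,  0.009]), 'grasp_force': np.float64(0.0), 'opening': np.float64(0.085)} 0.022
top 0.022094147742887035 [0.30962212 0.03453264 1.0231627 ] [[0.01, -1.0, -0.0], [-1.0, -0.01, -0.1], [0.1, 0.0, -1.0]]
side -0.044954123635842204 [-0.14075404 -0.55071299  0.62058651] [[0.74, -0.68, 0.02], [-0.35, -0.42, -0.84], [0.58, 0.61, -0.55]]
```

View pics/top0.png

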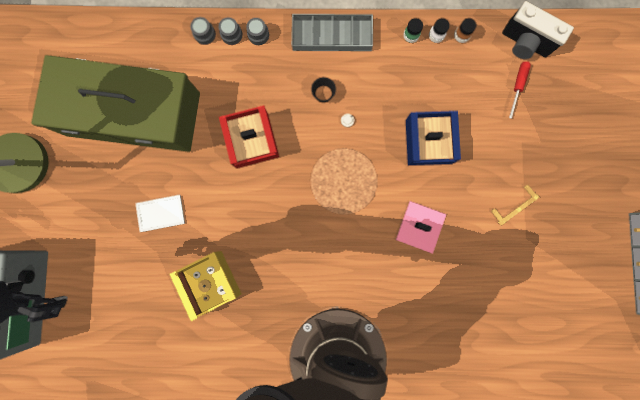

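View pics/side0.png

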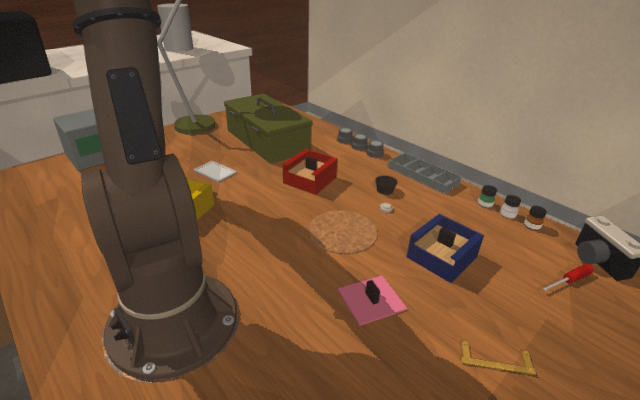

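Could be taken for the target, in top-view pixels: the red box's lid (249,137), the blue box's lid (433,137), the open yellow box (205,286) and the loose pink lid (422,227). By the description, the one I want is the wooden lid in the red box at (249,137). I'll check that in a close crop.

```bash
python3 - <<'E'
from h import *
t=cv2.imread("pics/top0.png");s=cv2.imread("pics/side0.png")
a=cv2.resize(t[95:180,205:290],(400,400),interpolation=cv2.INTER_CUBIC)
b=cv2.resize(s[140:200,275:345],(400,343),interpolation=cv2.INTER_CUBIC)
cv2.imwrite("pics/crop1.png",np.hstack([a,np.vstack([b,np.zeros((57,400,3),np.uint8)])]))
c=camera("top")
hsv=cv2.cvtColor(t,cv2.COLOR_BGR2HSV)
m=(((hsv[...,0]<6)|(hsv[...,0]>174))&(hsv[...,1]>150)&(hsv[...,2]>60)).astype(np.uint8)
w=np.zeros_like(m);w[90:185,200:300]=1;m*=w
n,l,st,ce=cv2.connectedComponentsWithStats(m);i=1+st[1:,4].argmax()
p=np.argwhere(l==i)[:,::-1].astype(np.float32);r=cv2.minAreaRect(p);print(r)
for q in cv2.boxPoints(r):print(q,onz(c,q,.068).round(3),onz(c,q,.0).round(3))
# handle
k=((t.max(2)<70)).astype(np.uint8);k[:115]=0;k[155:]=0;k[:,:232]=0;k[:,266:]=0
n,l,st,ce=cv2.connectedComponentsWithStats(k);print(st[1:],ce[1:])
i=1+st[1:,4].argmax();print(cv2.minAreaRect(np.argwhere(l==i)[:,::-1].astype(np.float32)))
print(onz(c,ce[i],.06),c["K"])
# mat
m=((abs(hsv[...,0].astype(int)-11)<6)).astype(np.uint8)
for uv in [(311,180),(377,180),(344,148),(344,213)]:print(onz(c,uv,.004).round(3))
E
```

```text
((248.276123046875, 136.55841064453125), (54.06036376953125, 48.3808708190918), 75.3791275024414)
[218.04602 116.50974] [0.616 0.311 0.068] [0.637 0.331 0.   ]
[264.8602  104.29734] [0.649 0.192 0.068] [0.673 0.203 0.   ]
[278.50623 156.60709] [0.513 0.154 0.068] [0.527 0.163 0.   ]
[231.69205 168.81949] [0.48  0.272 0.068] [0.492 0.289 0.   ]
[[241 130  15  10 104]] [[248.01923077 134.16346154]]
((248.03775024414062, 134.13204956054688), (7.692190647125244, 14.010775566101074), 74.05460357666016)
[0.57239779 0.23477458 0.06      ] [[381.43473355   0.         323.96525265]
 [  0.         381.43473355 200.2212356 ]
 [  0.           0.           1.        ]]
[0.463 0.073 0.004]
[ 0.464 -0.105  0.004]
[ 0.551 -0.015  0.004]
[ 0.374 -0.016  0.004]
```

View pics/crop1.png

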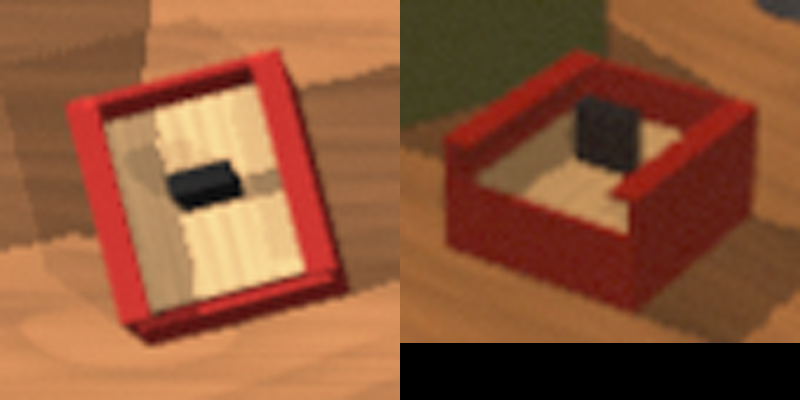

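The crop shows the wooden lid with its black fin in the red box. The low front lip is at the bottom of the top view, crop (225,305), facing the robot, and the fin is near crop (203,183). Next I work out the yaw, handle and mat positions, and the move.

```bash
cat >> h.py <<'E'
def move(target,yaw):  # target TCP, tool down with tool y along yaw (mod pi); prints normalised offset and rot
    s=get_state();R=Ro.from_rotvec(s["ee_rot"]);best=None
    for y in(yaw,yaw+np.pi):
        T=Ro.from_matrix(np.c_[[np.sin(y)*1,-np.cos(y)*1,0],[np.cos(y),np.sin(y),0],[0,0,-1]]) 
        if np.linalg.det(T.as_matrix())<0: raise SystemExit("bad")
        d=(R.inv()*T).as_rotvec()
        if best is None or np.linalg.norm(d)<np.linalg.norm(best):best=d
    print("off",(R.inv().apply(np.array(target)-s["tcp_pos"])/.2).round(4),"rot",(best/2/np.pi).round(4),"t",s["time_s"])
E
python3 - <<'E'
from h import *
T=np.c_[[0,-1,0],[1,0,0],[0,0,-1]];print("det",np.linalg.det(T))
ct=camera("top");cs=camera("side");t=ct["pixels"];s=cs["pixels"]
f=lambda x,y:(205+x/4.706-.4,95+y/4.706-.4)
P=[onz(ct,f(*q),.068) for q in[(70,103),(278,52),(122,322)]];print(np.round(P,3))
a=P[0]-P[2];b=P[1]-P[0];print("yaw",np.degrees([np.arctan2(a[1],a[0]),np.arctan2(b[1],b[0])+np.pi/2]),np.linalg.norm(a),np.linalg.norm(b))
def blob(im,x0,y0,x1,y1):
    k=np.zeros(im.shape[:2],np.uint8);k[y0:y1,x0:x1]=im[y0:y1,x0:x1].max(2)<70
    n,l,st,ce=cv2.connectedComponentsWithStats(k);i=1+st[1:,4].argmax();print(st[i]);return ce[i]
h,e=two(ct,blob(t,232,115,266,155),cs,blob(s,303,153,322,172));print("handle",h,e)
ym=np.arctan2(a[1],a[0]);ym=(ym+np.arctan2(b[1],b[0])+np.pi/2)/2
ux=np.array([np.cos(ym),np.sin(ym),0]);uy=np.array([-ux[1],ux[0],0])
print("centre from box",P[0]-63*ux/1e3-60*uy/1e3,np.degrees(ym))
move([h[0],h[1],.16],ym)
E
```

```text
det -1.0
[[0.616 0.307 0.068]
 [0.645 0.195 0.068]
 [0.495 0.275 0.068]]
yaw [14.80478989 14.73761068] 0.12486766432935271 0.11645738530833337
[241 130  15  10 104]
[306 157  11  13 115]
handle [0.57264115 0.2360415  0.05655695] 0.001769804693546595
centre from box [0.57017631 0.233316   0.068     ] 14.771200285541571Traceback (most recent call last):
  File "<stdin>", line 14, in <module>
  File "h.py", line 21, in move
    T=Ro.from_matrix(np.c_[[np.sin(y)*1,-np.cos(y)*1,0],[np.cos(y),np.sin(y),0],[0,0,-1]])
  File "scipy/spatial/transform/_rotation.pyx", line 1143, in scipy.spatial.transform._rotation.Rotation.from_matrix
ValueError: Non-positive determinant (left-handed or null coordinate frame) in rotation matrix 0: [[ 0.25495975  0.96695167  0.        ]
 [-0.96695167  0.25495975  0.        ]
 [ 0.          0.         -1.        ]].
```

```bash
sed -i 's/\[np.sin(y)\*1,-np.cos(y)\*1,0\]/[-np.sin(y),np.cos(y),0]/' h.py
python3 - <<'E'
from h import *
move([.572,.235,.16],np.radians(14.8))
E
```

```text
off [-2.3514 -1.116   0.4658] rot [-1.000e-04  1.000e-04  1.585e-01] t 0.25
```

>>> jog_arm([
  {"offset": [-1, -0.475, 0], "delta_rot": [0, 0, 0.1], "claw": 0},
  {"offset": [-1, -0.475, 0], "delta_rot": [0, 0, 0.1], "claw": 0},
  {"offset": [-1, -0.475, 0], "delta_rot": [0, 0, 0.1], "claw": 0},
  {"offset": [-1, -0.475, 0], "delta_rot": [0, 0, 0.1], "claw": 0},
  {"offset": [-1, -0.475, 0], "delta_rot": [0, 0, 0.1], "claw": 0},
  {"offset": [-1, -0.475, 0], "delta_rot": [0, 0, 0.1], "claw": 0},
  {"offset": [-1, -0.475, 0], "delta_rot": [0, 0, 0.1], "claw": 0},
  {"offset": [-1, -0.475, 0], "delta_rot": [0, 0, 0.1], "claw": 0},
], newtons=40)

```text
time_s: 0.92
tcp_pos: [0.3555, 0.441, 0.2534]
ee_rot: [-1.431, -2.796, -0.0]
wrist_force: [-0.7, 0.0, -0.7]
opening: 0.0427
grasp_force: 0.0
```

```bash
python3 - <<'E'
from h import *
move([.572,.235,.16],np.radians(14.8))
E
```

```text
off [-1.4686  0.2754  0.4665] rot [ 0.     -0.      0.0583] t 0.9167
```

>>> jog_arm([
  {"offset": [-1, 0.19, 0.1], "delta_rot": [0, 0, 0.058], "claw": 0},
  {"offset": [-1, 0.19, 0.1], "delta_rot": [0, 0, 0.058], "claw": 0},
  {"offset": [-1, 0.19, 0.1], "delta_rot": [0, 0, 0.058], "claw": 0},
  {"offset": [-1, 0.19, 0.1], "delta_rot": [0, 0, 0.058], "claw": 0},
  {"offset": [-1, 0.19, 0.1], "delta_rot": [0, 0, 0.058], "claw": 0},
  {"offset": [-1, 0.19, 0.1], "delta_rot": [0, 0, 0.058], "claw": 0},
  {"offset": [-1, 0.19, 0.1], "delta_rot": [0, 0, 0.058], "claw": 0},
])

```text
time_s: 1.5
tcp_pos: [0.5038, 0.3009, 0.2329]
ee_rot: [1.915, 2.49, -0.001]
wrist_force: [0.2, 0.7, 1.0]
opening: 0.0429
grasp_force: 0.0
```

```bash
python3 - <<'E'
from h import *
move([.572,.235,.13],np.radians(14.8))
E
```

```text
off [-0.406   0.2453  0.5143] rot [-0.0001  0.0001  0.0002] t 1.5
```

>>> jog_arm([
  {"offset": [-0.406, 0.245, 0.3], "delta_rot": [0, 0, 0], "claw": 0},
  {"offset": [-0.406, 0.245, 0.3], "delta_rot": [0, 0, 0], "claw": 0},
  {"offset": [-0.406, 0.245, 0.3], "delta_rot": [0, 0, 0], "claw": 0},
  {"offset": [-0.406, 0.245, 0.514], "delta_rot": [0, 0, 0], "claw": 0},
  {"offset": [-0.406, 0.245, 0.514], "delta_rot": [0, 0, 0], "claw": 0},
  {"offset": [-0.406, 0.245, 0.514], "delta_rot": [0, 0, 0], "claw": 0},
])

```text
time_s: 2.0
tcp_pos: [0.5686, 0.2379, 0.1286]
ee_rot: [-1.906, -2.492, 0.006]
wrist_force: [-0.0, 0.2, 1.1]
opening: 0.0427
grasp_force: 0.0
```

```bash
python3 - <<'E'
from h import *
ct=camera("top");cs=camera("side");t=ct["pixels"];s=cs["pixels"]
a=cv2.resize(t[95:180,205:290],(400,400),interpolation=cv2.INTER_CUBIC)
b=cv2.resize(s[130:200,275:345],(400,400),interpolation=cv2.INTER_CUBIC)
cv2.imwrite("pics/crop2.png",np.hstack([a,b]))
move([.572,.235,.070],np.radians(14.8))
E
```

```text
off [-0.0189  0.0006  0.309 ] rot [ 0.0001 -0.0002  0.0011] t 2.1
```

View pics/crop2.png

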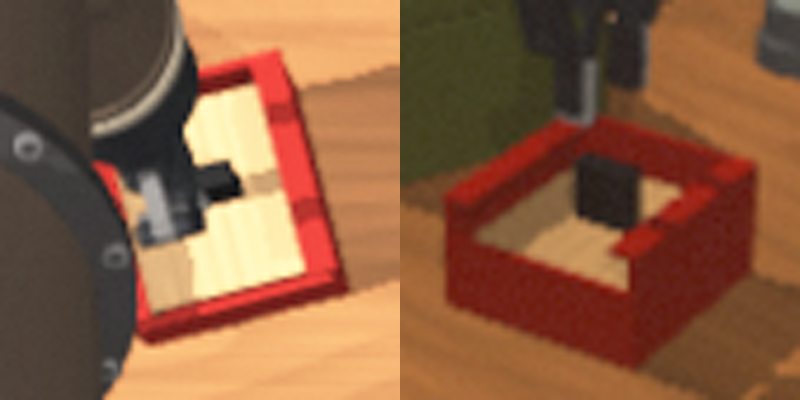

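The side crop shows the open fingers, at crop (575,100) and (635,70), straddling the fin at (607,190). The box is as it was, so I go down.

>>> jog_arm([
  {"offset": [0, 0, 0.1], "delta_rot": [0, 0, 0], "claw": 0},
  {"offset": [0, 0, 0.2], "delta_rot": [0, 0, 0], "claw": 0},
  {"offset": [0, 0, 0.25], "delta_rot": [0, 0, 0], "claw": 0},
  {"offset": [0, 0, 0.3], "delta_rot": [0, 0, 0], "claw": 0},
  {"offset": [0, 0, 0.3], "delta_rot": [0, 0, 0], "claw": 0},
  {"offset": [0, 0, 0.3], "delta_rot": [0, 0, 0], "claw": 0},
])

```text
time_s: 2.6
tcp_pos: [0.5715, 0.2362, 0.0712]
ee_rot: [1.912, 2.492, 0.001]
wrist_force: [0.1, -1.2, 1.0]
opening: 0.0425
grasp_force: 0.0
```

```bash
python3 - <<'E'
from h import *
ct=camera("top");cs=camera("side");t=ct["pixels"];s=cs["pixels"]
b=cv2.resize(s[130:200,275:345],(560,560),interpolation=cv2.INTER_CUBIC)
cv2.imwrite("pics/crop3.png",b)
move([.572,.235,.070],np.radians(14.8));print(get_state()["wrist_force"])
E
```

```text
off [-0.0051 -0.0017  0.0085] rot [ 0.0003 -0.0001  0.0005] t 2.7
[-0.15999701  0.09596775 -0.19533084]
```

View pics/crop3.png

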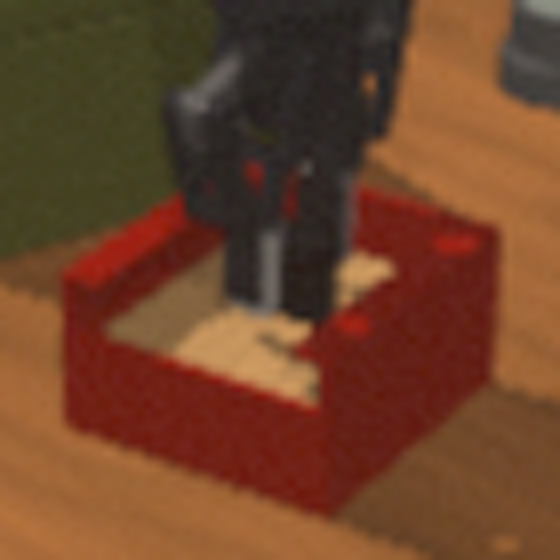

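The near finger at crop (255,270) is in front of the fin at (310,270), and the other is behind it. I close the gripper.

>>> jog_arm([
  {"offset": [0, 0, 0], "delta_rot": [0, 0, 0], "claw": -1},
  {"offset": [0, 0, 0], "delta_rot": [0, 0, 0], "claw": -1},
  {"offset": [0, 0, 0], "delta_rot": [0, 0, 0], "claw": -1},
  {"offset": [0, 0, 0], "delta_rot": [0, 0, 0], "claw": -1},
  {"offset": [0, 0, 0], "delta_rot": [0, 0, 0], "claw": -1},
  {"offset": [0, 0, 0], "delta_rot": [0, 0, 0], "claw": -1},
], newtons=40)

```text
time_s: 3.2
tcp_pos: [0.5716, 0.2358, 0.0713]
ee_rot: [1.913, 2.492, 0.001]
wrist_force: [-1.8, -0.8, 5.1]
opening: 0.0129
grasp_force: 39.9
```

>>> jog_arm([
  {"offset": [0, 0, -0.025], "delta_rot": [0, 0, 0], "claw": -1},
  {"offset": [0, 0, -0.05], "delta_rot": [0, 0, 0], "claw": -1},
  {"offset": [0, 0, -0.075], "delta_rot": [0, 0, 0], "claw": -1},
  {"offset": [0, 0, -0.075], "delta_rot": [0, 0, 0], "claw": -1},
  {"offset": [0, 0, -0.075], "delta_rot": [0, 0, 0], "claw": -1},
], newtons=60)

```text
time_s: 3.62
tcp_pos: [0.5715, 0.2357, 0.0859]
ee_rot: [1.913, 2.492, 0.001]
wrist_force: [-0.3, -0.9, -0.4]
opening: 0.013
grasp_force: 58.7
```

```bash
python3 - <<'E'
from h import *
s=get_state();print(s["tcp_pos"],s["wrist_force"],s["ft_torque"],s["grasp_force"])
cs=camera("side");b=cv2.resize(cs["pixels"][130:200,275:345],(560,560),interpolation=cv2.INTER_CUBIC)
cv2.imwrite("pics/crop4.png",b)
R=Ro.from_rotvec(s["ee_rot"])
for y in(14,14.8,15.5):print(y,R.inv().apply([-np.cos(np.radians(y)),-np.sin(np.radians(y)),0]).round(4))
E
```

```text
[0.57148234 0.23571612 0.08591395] [-0.2933964  -0.8630482  -0.40824632] [-0.0702363   0.0933926   0.02132342] 58.68201792240143
14 [ 1.680e-02 -9.999e-01 -5.000e-04]
14.8 [ 2.9e-03 -1.0e+00 -5.0e-04]
15.5 [-9.3e-03 -1.0e+00 -5.0e-04]
```

View pics/crop4.png

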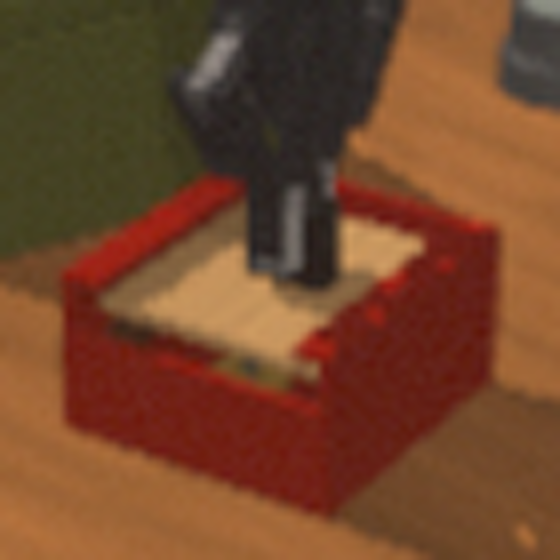

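The lid's front edge at crop (220,350) now stands above the lip, with the box interior showing under it. I slide it out along tool -y.

>>> jog_arm([
  {"offset": [0, -0.06, 0], "delta_rot": [0, 0, 0], "claw": -1},
  {"offset": [0, -0.12, 0], "delta_rot": [0, 0, 0], "claw": -1},
  {"offset": [0, -0.18, 0], "delta_rot": [0, 0, 0], "claw": -1},
  {"offset": [0, -0.24, 0], "delta_rot": [0, 0, 0], "claw": -1},
  {"offset": [0, -0.3, 0], "delta_rot": [0, 0, 0], "claw": -1},
  {"offset": [0, -0.3, 0], "delta_rot": [0, 0, 0], "claw": -1},
  {"offset": [0, -0.3, 0], "delta_rot": [0, 0, 0], "claw": -1},
])

```text
time_s: 4.25
tcp_pos: [0.5134, 0.2203, 0.0855]
ee_rot: [1.913, 2.492, 0.0]
wrist_force: [0.7, -0.3, -1.1]
opening: 0.0127
grasp_force: 58.7
```

No contact force. I carry on to 130 mm in all.

>>> jog_arm([
  {"offset": [0, -0.06, 0], "delta_rot": [0, 0, 0], "claw": -1},
  {"offset": [0, -0.12, 0], "delta_rot": [0, 0, 0], "claw": -1},
  {"offset": [0, -0.18, 0], "delta_rot": [0, 0, 0], "claw": -1},
  {"offset": [0, -0.24, 0], "delta_rot": [0, 0, 0], "claw": -1},
  {"offset": [0, -0.3, 0], "delta_rot": [0, 0, 0], "claw": -1},
  {"offset": [0, -0.36, 0], "delta_rot": [0, 0, 0], "claw": -1},
  {"offset": [0, -0.38, 0], "delta_rot": [0, 0, 0], "claw": -1},
  {"offset": [0, -0.38, 0], "delta_rot": [0, 0, 0], "claw": -1},
])

```text
time_s: 4.92
tcp_pos: [0.4401, 0.2006, 0.0856]
ee_rot: [-1.913, -2.492, -0.0]
wrist_force: [0.0, 0.9, 0.1]
opening: 0.0127
grasp_force: 58.7
```

```bash
python3 - <<'E'
from h import *
move([.463,-.016,.085],np.radians(14.8))
E
```

```text
off [-1.076  -0.169   0.0028] rot [ 0.     -0.      0.0005] t 4.9167
```

>>> jog_arm([
  {"offset": [0, -0.1, -0.1], "delta_rot": [0, 0, 0], "claw": -1},
  {"offset": [-0.1, -0.16, -0.2], "delta_rot": [0, 0, 0], "claw": -1},
  {"offset": [-0.25, -0.165, -0.2], "delta_rot": [0, 0, 0], "claw": -1},
  {"offset": [-0.4, -0.165, -0.2], "delta_rot": [0, 0, 0], "claw": -1},
  {"offset": [-0.55, -0.165, -0.2], "delta_rot": [0, 0, 0], "claw": -1},
  {"offset": [-0.7, -0.165, -0.2], "delta_rot": [0, 0, 0], "claw": -1},
  {"offset": [-0.85, -0.165, -0.1], "delta_rot": [0, 0, 0], "claw": -1},
  {"offset": [-0.95, -0.165, 0], "delta_rot": [0, 0, 0], "claw": -1},
  {"offset": [-1, -0.165, 0], "delta_rot": [0, 0, 0], "claw": -1},
  {"offset": [-1, -0.165, 0], "delta_rot": [0, 0, 0], "claw": -1},
  {"offset": [-1, -0.165, 0], "delta_rot": [0, 0, 0], "claw": -1},
])

```text
time_s: 5.83
tcp_pos: [0.4607, -0.0011, 0.0859]
ee_rot: [1.915, 2.49, 0.001]
wrist_force: [0.9, 0.7, -0.4]
opening: 0.0136
grasp_force: 58.8
```

```bash
python3 - <<'E'
from h import *
move([.463,-.016,.040],np.radians(14.8))
E
```

```text
off [-0.0752 -0.008   0.2297] rot [ 0.0001 -0.      0.0003] t 5.8333
```

>>> jog_arm([
  {"offset": [-0.07, -0.005, 0.06], "delta_rot": [0, 0, 0], "claw": -1},
  {"offset": [-0.075, -0.005, 0.12], "delta_rot": [0, 0, 0], "claw": -1},
  {"offset": [-0.075, -0.005, 0.17], "delta_rot": [0, 0, 0], "claw": -1},
  {"offset": [-0.075, -0.005, 0.2], "delta_rot": [0, 0, 0], "claw": -1},
  {"offset": [-0.075, -0.005, 0.22], "delta_rot": [0, 0, 0], "claw": -1},
  {"offset": [-0.075, -0.005, 0.23], "delta_rot": [0, 0, 0], "claw": -1},
  {"offset": [-0.075, -0.005, 0.23], "delta_rot": [0, 0, 0], "claw": -1},
  {"offset": [-0.075, -0.005, 0.23], "delta_rot": [0, 0, 0], "claw": -1},
])

```text
time_s: 6.5
tcp_pos: [0.4629, -0.0156, 0.0398]
ee_rot: [1.912, 2.492, 0.001]
wrist_force: [-0.6, -0.2, -1.4]
opening: 0.013
grasp_force: 58.8
```

```bash
python3 - <<'E'
from h import *
s=get_state();print(s["tcp_pos"],s["wrist_force"])
a=camera("side");cv2.imwrite("pics/s5.png",cv2.resize(a["pixels"][160:300,270:470],(800,560)))
E
```

```text
[ 0.46289827 -0.01555655  0.0397761 ] [-0.63165063 -0.19632082 -1.44477295]
```

View pics/s5.png

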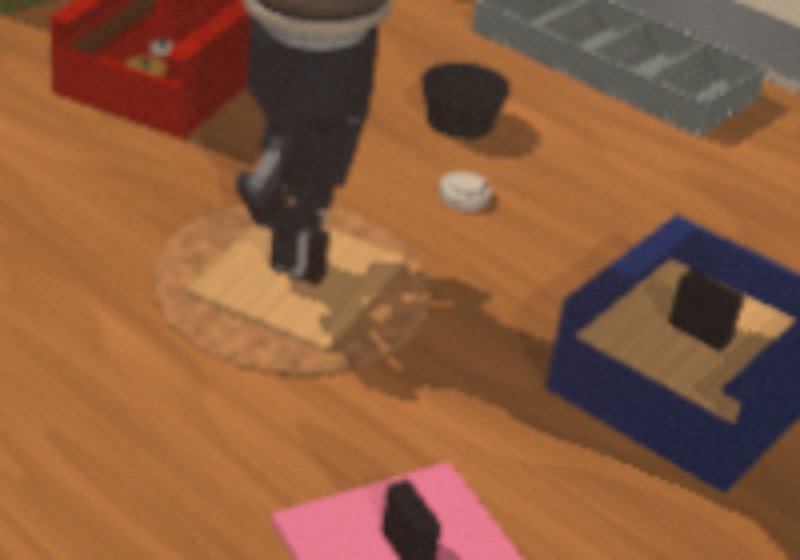

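The lid (crop 295,290) lies flat in the middle of the mat (crop 290,290), still in the gripper. The blue box is untouched. I lower the last millimetre, open half way and lift off.

>>> jog_arm([
  {"offset": [0, 0, 0.004], "delta_rot": [0, 0, 0], "claw": -1},
  {"offset": [0, 0, 0.004], "delta_rot": [0, 0, 0], "claw": -1},
  {"offset": [0, 0, 0], "delta_rot": [0, 0, 0], "claw": 0},
  {"offset": [0, 0, 0], "delta_rot": [0, 0, 0], "claw": 0},
  {"offset": [0, 0, 0], "delta_rot": [0, 0, 0], "claw": 0},
  {"offset": [0, 0, 0], "delta_rot": [0, 0, 0], "claw": 0},
  {"offset": [0, 0, 0], "delta_rot": [0, 0, 0], "claw": 0},
  {"offset": [0, 0, -0.15], "delta_rot": [0, 0, 0], "claw": 0},
  {"offset": [0, 0, -0.3], "delta_rot": [0, 0, 0], "claw": 0},
  {"offset": [0, 0, -0.45], "delta_rot": [0, 0, 0], "claw": 0},
  {"offset": [0, 0, -0.6], "delta_rot": [0, 0, 0], "claw": 0},
  {"offset": [0, 0, -0.6], "delta_rot": [0, 0, 0], "claw": 0},
  {"offset": [0, 0, -0.6], "delta_rot": [0, 0, 0], "claw": 0},
  {"offset": [0, 0, -0.6], "delta_rot": [0, 0, 0], "claw": 0},
])

```text
time_s: 7.72
tcp_pos: [0.4623, -0.0157, 0.1592]
ee_rot: [-1.913, -2.492, -0.0]
wrist_force: [-0.9, -0.1, -0.5]
opening: 0.0427
grasp_force: 0.0
```

```bash
python3 - <<'E'
from h import *
s=get_state();print(s["tcp_pos"],s["wrist_force"],s["opening"])
a=camera("side");cv2.imwrite("pics/s6.png",cv2.resize(a["pixels"][160:300,270:470],(800,560)))
E
```

```text
[ 0.4623364  -0.01574986  0.15920233] [-0.93550425 -0.05057764 -0.50387536] 0.042732782339971666
```

View pics/s6.png

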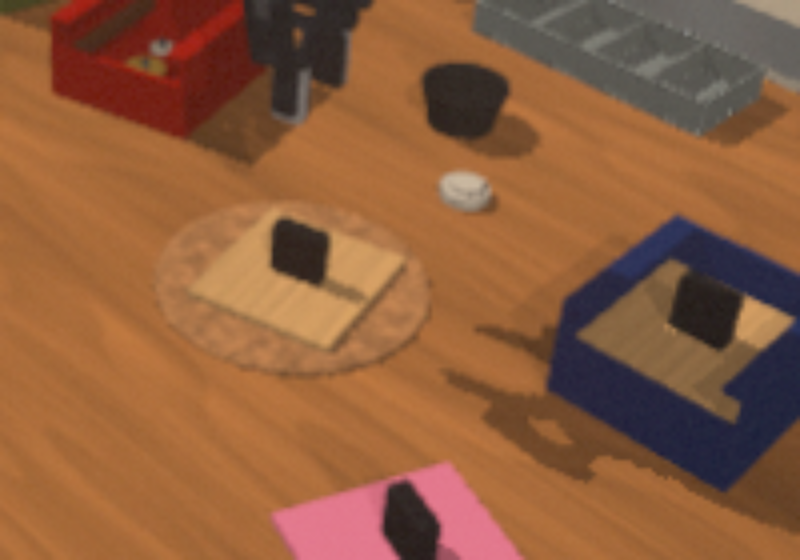

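The lid lies flat and released in the middle of the mat (crop 298,285), handle up, and the gripper is clear above it.

```bash
python3 -c "from station import *;print(job_done())"
```

```text
the job is handed in; nothing more can be done
None
```

The red box's lid came out over the lip without contact and now lies flat, handle up and released, in the middle of the cork mat; the blue lid was not touched, and the job was handed in at about 8 s (no verdict was shown).

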